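# Coffee: set out the measure, find the fullest tin

## Task

Take the little white measure off its sloping stand and set it, open side up, fully down in the round recess of the wooden board. Then heft the three closed coffee tins, and finish while holding the heaviest one upright in the gripper straight above the measure, its underside a good 12 cm above the table, with the other two standing upright on the table. Set things down rather than drop them, tip no tin over, and leave the cups, saucers and cream jug where they are.

Things in the scene. Friction and masses are not known exactly. Their poses are not given: they have to be found in the camera images.
- tin_1: One of three outwardly identical closed coffee tins (blue, cream band, brass lid): a plain cylinder 62 mm in diameter, 105 mm high, flat top, lid fast. In all 0.23 to 0.7 kg; the heaviest outweighs each other one by 150 g or more, which cannot be seen. Origin at the centre of its underside, z up; it starts standing on the table.
- tin_2: Another of three outwardly identical closed coffee tins (blue, cream band, brass lid): a plain cylinder 62 mm in diameter, 105 mm high, flat top, lid fast. In all 0.23 to 0.7 kg; the heaviest outweighs each other one by 150 g or more, which cannot be seen. Origin at the centre of its underside, z up; it starts standing on the table.
- tin_3: Another of three outwardly identical closed coffee tins (blue, cream band, brass lid): a plain cylinder 62 mm in diameter, 105 mm high, flat top, lid fast. In all 0.23 to 0.7 kg; the heaviest outweighs each other one by 150 g or more, which cannot be seen. Origin at the centre of its underside, z up; it starts standing on the table.
- brick_1: The foil-wrapped coffee brick packed inside tin_1, 48 mm in diameter, 90 mm high, never seen and always inside that tin; its weight makes the tin's. Full bricks press on their tin with over 3.8 N, remnants with under 1.7 N; one tin holds a full one. Origin under its centre.
- brick_2: The foil-wrapped coffee brick packed inside tin_2, 48 mm in diameter, 90 mm high, never seen and always inside that tin; its weight makes the tin's. Full bricks press on their tin with over 3.8 N, remnants with under 1.7 N; one tin holds a full one. Origin under its centre.
- brick_3: The foil-wrapped coffee brick packed inside tin_3, 48 mm in diameter, 90 mm high, never seen and always inside that tin; its weight makes the tin's. Full bricks press on their tin with over 3.8 N, remnants with under 1.7 N; one tin holds a full one. Origin under its centre.
- measure: White straight-sided round measuring cup without handle, 54 mm outside diameter, 34 mm high, wall 3 mm, floor 4 mm, a blue line near its foot and blue inside at the bottom, 90 g. Origin at the centre of its foot, own z axis out through its open mouth. It starts lying on the sloping stand, mouth facing up and to the right, its z axis 30 degrees from vertical.
- stand: Fixed wooden stand, base 100 by 100 mm, 80 mm high at its upper edge. Its sloping face rises at 30 degrees along its +x (roughly the robot's left); the measure rests on it, foot centre 55 mm above the stand's origin, stopped downhill by two pegs 10 mm high. Its y runs level across the slope; both sides of the measure along y are free for fingers. Origin: centre of underside, z up.
- board_hole0 (a point): Centre of the mouth of the round recess in the wooden board (a fixed block 130 by 130 by 18 mm on the table): 60 mm in diameter, 10 mm deep, so the seated measure's foot is 8 mm and its rim 42 mm above the table. The point lies on the board's top, 18 mm above the table, z up.
- cup_1: White coffee cup, 72 mm wide, 58 mm high, with handle, on saucer_1; bystander. Origin under its centre.
- cup_2: White coffee cup like cup_1, on saucer_2; bystander. Origin under its centre.
- saucer_1: White saucer, 128 mm wide, 12 mm high; bystander. Origin under its centre.
- saucer_2: White saucer, 128 mm wide, 12 mm high; bystander. Origin under its centre.
- creamer: Blue cream jug, 62 mm wide, 72 mm high, handle at its +y; bystander. Origin under its centre.
There are look-alikes about, which are no part of the job. Leave any pink look-alike of the measure alone. Several things look just like the part that bears board_hole0: the one meant starts farthest from the robot's base.

How it is judged:
On the way:
1. the measure sits open side up, fully down in the recess, and is let go (horizontal distance between measure and board_hole0 below 0.006 m and z of measure in the frame of board_hole0 below -0.006 m and angle between measure's own z axis and vertical below 0.12 rad and contact force between the fingers and measure below 0.1 N), for 0.3 s.
At the end, for the whole second after the job is handed in: Measure open side up in the recess (6 mm off centre at most, foot 6 mm or more below the board's top), let go; heaviest tin (brick over 2.7 N) held still by the fingers, upright (0.2 rad), underside over 90 mm above the table, axis within 40 mm of the measure's; other tins stand on the table (all of step 1 and ((contact force between tin_1 and brick_1 above 2.7 N and height (world z) of tin_1 above 0.09 m and horizontal distance between tin_1 and measure below 0.04 m and angle between tin_1's own z axis and vertical below 0.2 rad and contact force between the fingers and tin_1 above 1 N and linear speed of tin_1 below 0.03 m/s and height (world z) of each of tin_2, tin_3 below 0.01 m and angle between each of tin_2, tin_3's own z axis and vertical below 0.15 rad) or (contact force between tin_2 and brick_2 above 2.7 N and height (world z) of tin_2 above 0.09 m and horizontal distance between tin_2 and measure below 0.04 m and angle between tin_2's own z axis and vertical below 0.2 rad and contact force between the fingers and tin_2 above 1 N and linear speed of tin_2 below 0.03 m/s and height (world z) of each of tin_1, tin_3 below 0.01 m and angle between each of tin_1, tin_3's own z axis and vertical below 0.15 rad) or (contact force between tin_3 and brick_3 above 2.7 N and height (world z) of tin_3 above 0.09 m and horizontal distance between tin_3 and measure below 0.04 m and angle between tin_3's own z axis and vertical below 0.2 rad and contact force between the fingers and tin_3 above 1 N and linear speed of tin_3 below 0.03 m/s and height (world z) of each of tin_1, tin_2 below 0.01 m and angle between each of tin_1, tin_2's own z axis and vertical below 0.15 rad))); the arm keeps its last pose, push and grip.
It fails at once if a coffee cup or saucer is shoved more than 3 cm (distance of any of cup_1, cup_2, saucer_1, saucer_2 from where it was at the start of the episode above 0.03 m).
It fails at once if the cream jug is shoved more than 3 cm (distance of creamer from where it was at the start of the episode above 0.03 m).
It fails at once if the measure is dropped (moves faster than 0.7 m/s out of the fingers) (linear speed of measure above 0.7 m/s and contact force between the fingers and measure below 0.05 N).
It fails at once if a tin is dropped (moves faster than 0.7 m/s out of the fingers) ((linear speed of tin_1 above 0.7 m/s and contact force between the fingers and tin_1 below 0.05 N) or (linear speed of tin_2 above 0.7 m/s and contact force between the fingers and tin_2 below 0.05 N) or (linear speed of tin_3 above 0.7 m/s and contact force between the fingers and tin_3 below 0.05 N)).
It fails at once if a tin is tipped over (more than 0.8 rad) (angle between any of tin_1, tin_2, tin_3's own z axis and vertical above 0.8 rad).
It also fails if it takes over 72 s, if anything falls off the work surface, if the arm or the gripper's body presses on something with over 40 N, if the wrist force passes 120 N, or if a joint passes its speed limit or range.

## Robot

A 6-joint arm with a two-finger parallel gripper is mounted at the origin on the work surface. World frame = base frame: x ahead of the robot, y to its left, z up, the work surface at z = 0. Lengths are in m, angles in rad, forces in N, time in s.
With the tool pointing down it reaches from about 0.4 to 0.825 m from the base axis. Payload 7 kg.
Tool frame: the origin (TCP) lies at the very end of the fingers, on their centre line; the grasp point (between the pads) lies arm.grip_point_offset behind it (arm.grip_point_offset is the distance from the TCP to the grasp point, in m); z points along the fingers, y is the line along which they close (so a half turn about z gives the same grasp; the last joint's range is limited). The gripper opens to 88 mm and grips with 3 to 60 N. Pads are 19 mm wide; open, the fingers measure 130 mm over their backs; the gripper's body (78 mm by 193 mm) begins 47 mm behind the grasp point.
Start: joints at [1.469, 0.359, 0.012, 0, -1.224, -0.288], TCP at [0.257, 0.624, 0.227] pointing down, gripper open.
Joint ranges: [-3.07, 3.07], [-1.43, 2.12], [-1.02, 1.25], [-3.03, 1.67], [-3.05, -0], [-3.03, 3.03]. Speed limits (rad/s): [2.39, 2.39, 3.01, 3.14, 3.14, 3.14].

## Interface

Orientations are given as [roll, pitch, yaw] about the fixed x, y, z axes, in that order (R = Rz(yaw) Ry(pitch) Rx(roll)).
In Python, from station import arm gives the robot as it stands.
- The arm moves only by the shell command python3 -m crank 'ROWS' [OPENING] [FORCE]. ROWS is JSON, a list of rows, each an object of numbers: "dx", "dy", "dz": the shift along the tool's x, y, z in cm; "wx", "wy", "wz": the turn, a rotation vector about the tool's x, y, z in degrees. A call has exactly 10 rows; each row is the pose to reach, as a shift and turn from the pose commanded when the call began, along the tool's axes at that moment; what a row does not reach only later rows make up. A row lasts 1/8 s, in which the tool goes at most 62.5 mm and 10.7 degrees, less where a joint would pass 70% of its speed; a pose out of reach is approached as far as the arm can. A call with a gripper value outside its range is refused whole. OPENING is the finger opening in cm, from 0 to 8.76, set as the call begins (- or left out, the last holds). The fingers move at their own pace and stop on an object; FORCE is the grip in N (left out, the last holds). Time passes only in rows, so rows that repeat a pose let the fingers close, or fill a call up. It gives the time, the measured TCP pose, the force, the opening and the grip force at its end, in the units of the state.
- arm.get_state(): the state, without advancing time (a new reading comes with each control period).
- arm.grab_frame(name): name is "side" or "top"; returns the picture (384x512x3 uint8, red, green, blue); there is no depth.
- arm.calibration(name): a dict with "fx", "fy", "cx", "cy" (pixels), "world_from_camera" (4x4, takes a point from camera to world coordinates). Camera axes: x right, y down, z forward; pixel columns grow to the right and rows downward; lengths in m; the calibration is good to about 2 mm. A picture is of the moment at which its call begins. calibration takes no time and is no camera call.
- arm.job_done(): hands the job in; it is judged then, once.
Trained networks look in the newest picture that a camera, given by its name, has taken for a name from the list of things; names that differ only in an ending like _2 or _b are one class to them, and where a whole thing is asked for, a point or a joint stands for the part that bears it (a point fixed in the world has none). Each returns a list of dicts, best first, with "confidence" (0 to 1); they miss things now and then, are a little off and sometimes report something else, mostly with a low value. They report only what shows in the picture. A call takes as long as a camera call. They do not tell look-alikes from the thing itself.
- arm.find_in(camera, query): "centre" ([x, y, z] in m, in world coordinates, good to about 4 mm: the middle of the surface that is visible of it).
- arm.masks_of(camera, query): "pixels" (384x512 bool, what is visible of it).
- arm.mark_of(camera, query): "centre" ([x, y, z] in m, in world coordinates, good to about 4 mm: a listed point, or the origin of a listed thing).
The state is a dict: "t": time; "q": joint angles; "qd": joint speeds; "joint_efforts": joint torques, N m; "eef_pos": TCP position; "ee_rot": TCP orientation; "force": force on the tool from outside, world axes, zero at the start; "moment": the same for the moment, N m; "width": finger opening in m; "gripper_force": force on a finger pad.
Only numpy, scipy, OpenCV 4.12 (cv2) and the standard library are available. Lean on these libraries where they do the work, as an engineer would, in place of code of your own. Each camera call takes 0.05 s, during which the arm holds its last target. There are 200 camera calls.

## Working session

There is one attempt and no reset: what is moved stays moved. The work goes in short steps, Python scripts to look and compute and a shell command to move; the robot and the scene stay as the last step left them, time stands still between calls to the robot, and variables do not carry over. Pictures are saved under pics/ and viewed, at most 10 in all, crops included, and the job is handed in when it is done.

```bash
ls; mkdir -p pics; python3 - <<'E'
from station import arm
import cv2,numpy as np
print(arm.get_state(), arm.grip_point_offset)
for c in ["side","top"]:
    im=arm.grab_frame(c); cv2.imwrite(f"pics/{c}0.png",im[:,:,::-1])
    k=arm.calibration(c); print(c,k["fx"],k["cx"],k["cy"],np.round(k["world_from_camera"],3).tolist())
    for q in ["tin_1","measure","stand","board_hole0","cup_1","saucer_1","creamer"]:
        print(q,[(np.round(d["centre"],3).tolist(),round(d["confidence"],2)) for d in arm.mark_of(c,q)])
E
```

```text
pics
{'t': 0.0, 'q': array([ 1.46908101e+00,  3.59367741e-01,  1.10698487e-02, -3.71826138e-04,
       -1.22412226e+00, -2.88108921e-01]), 'qd': array([ 1.49460515e-03,  2.90938781e-05,  9.89592748e-04,  4.27734371e-04,
       -8.70585965e-04,  5.50714603e-04]), 'joint_efforts': array([ 4.19389371e-04, -5.82715809e+01,  2.93070495e+01,  6.99703753e+00,
        6.97188894e-03, -1.59509377e-04]), 'eef_pos': array([0.25634277, 0.62389265, 0.22563596]), 'ee_rot': array([ 3.13993643e+00, -1.26305968e-04, -3.89950755e-01]), 'force': array([ 0.0726305 , -0.04689502,  0.3584291 ]), 'moment': array([-0.03323884, -0.03155191, -0.03209566]), 'gripper_force': 0.0, 'width': 0.0875851044769432} 0.0188
side 385.73605131096997 260.7041418932008 192.32487354636334 [[0.813, -0.255, 0.524, -0.281], [-0.582, -0.387, 0.715, -1.047], [0.021, -0.886, -0.463, 0.741], [0.0, 0.0, 0.0, 1.0]]
tin_1 [([0.647, -0.023, 0.002], 0.96), ([0.626, 0.17, 0.001], 0.65), ([0.605, -0.212, -0.003], 0.61)]
measure [([0.434, -0.198, 0.05], 0.78), ([0.396, -0.074, 0.035], 0.5)]
stand [([0.432, -0.192, 0.001], 0.59), ([0.303, 0
[... 189 characters left out ...]
0954727484429 257.1142933470816 188.36444979475087 [[0.008, -0.982, 0.191, 0.169], [-1.0, -0.011, -0.016, -0.013], [0.017, -0.191, -0.982, 1.604], [0.0, 0.0, 0.0, 1.0]]
tin_1 [([0.642, -0.025, 0.0], 0.87), ([0.627, 0.168, 0.002], 0.85), ([0.609, -0.211, -0.004], 0.69), ([0.304, 0.446, 0.013], 0.68)]
measure [([0.433, -0.193, 0.051], 0.82), ([0.397, -0.075, 0.034], 0.73), ([0.43, -0.196, 0.001], 0.63)]
stand [([0.43, -0.197, 0.002], 0.55)]
board_hole0 [([0.233, -0.27, 0.017], 0.94), ([0.442, 0.189, 0.015], 0.84)]
cup_1 [([0.301, 0.447, 0.015], 0.61), ([0.454, -0.474, 0.008], 0.55)]
saucer_1 [([0.304, 0.451, -0.003], 0.69), ([0.461, -0.47, 0.001], 0.6)]
creamer [([0.522, 0.417, -0.004], 0.82)]
```

View pics/side0.png

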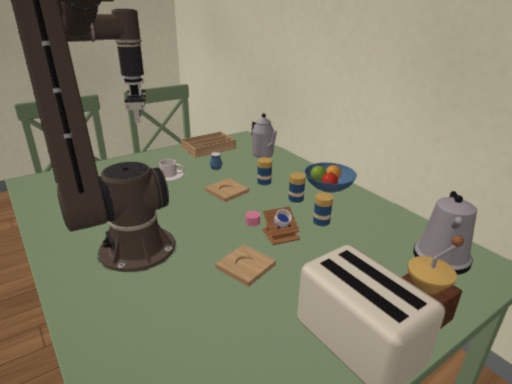

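View pics/top0.png

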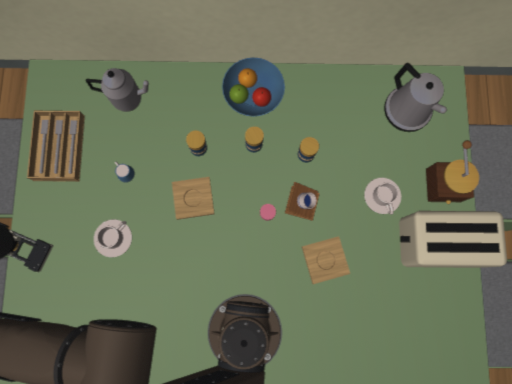

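The side view shows three tins at (265,171), (297,187) and (322,209). The measure is on its stand at (283,218), the pink look-alike at (253,218), and the boards at (227,189) and (246,264). In the top view the far board is at (193,198), the stand at (303,202), and the creamer at (123,173), so the target is the board near (0.44, 0.19). Next I'll refine the measurements.

```bash
cat > h.py <<'E'
from station import arm
import cv2,numpy as np
def ray(c,u,v):
    k=arm.calibration(c);T=np.array(k["world_from_camera"])
    d=T[:3,:3]@np.array([(u-k["cx"])/k["fx"],(v-k["cy"])/k["fy"],1]);return T[:3,3],d/np.linalg.norm(d)
def plane(c,u,v,z):
    o,d=ray(c,u,v);return o+d*(z-o[2])/d[2]
def tri(a,b):
    A=np.zeros((3,3));y=np.zeros(3);R=[ray("side",*a),ray("top",*b)]
    for o,d in R:
        P=np.eye(3)-np.outer(d,d);A+=P;y+=P@o
    p=np.linalg.solve(A,y);return p,[np.linalg.norm((np.eye(3)-np.outer(d,d))@(p-o)) for o,d in R]
def proj(c,p):
    k=arm.calibration(c);q=np.linalg.inv(k["world_from_camera"])@np.append(p,1);return k["fx"]*q[0]/q[2]+k["cx"],k["fy"]*q[1]/q[2]+k["cy"]
E
python3 - <<'E'
from h import *
T={}
for c in ["side","top"]:
    im=arm.grab_frame(c)
    for q in ["measure","stand","board_hole0","tin_1"]:
        for d in arm.masks_of(c,q):
            m=d["pixels"].astype(np.uint8);v,u=np.nonzero(m)
            r=cv2.minAreaRect(np.argwhere(m)[:,::-1].astype(np.float32))
            print(c,q,round(d["confidence"],2),m.sum(),np.round([u.mean(),v.mean()],2),u.min(),u.max(),v.min(),v.max(),np.round(r[0],1),np.round(r[1],1),round(r[2],1))
        if q in("measure",'board_hole0'):print(q,"find",[(np.round(d["centre"],3).tolist(),round(d["confidence"],2)) for d in arm.find_in(c,q)])
s=cv2.imread("pics/side0.png");t=cv2.imread("pics/top0.png")
f=lambda im,u,v:cv2.resize(im[v-30:v+30,u-40:u+40],(400,300),interpolation=cv2.INTER_CUBIC)
cv2.imwrite("pics/crop.png",np.vstack([np.hstack([f(s,280,225),f(t,302,202)]),np.hstack([f(s,227,190),f(t,193,198)])]))
E
```

```text
side measure 0.64 203 [252.19 218.28] 245 259 211 226 [252.  218.5] [15. 14.] 90.0
side measure 0.51 224 [282.27 218.17] 275 290 210 227 [282.2 218.1] [14.8 17. ] 26.6
measure find [([0.433, -0.201, 0.064], 0.81), ([0.386, -0.09, 0.03], 0.6)]
side stand 0.74 860 [279.56 227.39] 262 299 207 244 [279.2 225.5] [35.9 35.5] 78.7
side board_hole0 0.65 1549 [245.18 264.91] 215 276 244 286 [244.8 264.5] [53.6 37.6] 28.6
side board_hole0 0.62 607 [226.69 189.88] 205 248 179 201 [226.8 189.8] [20.7 40.5] 67.4
board_hole0 find [([0.436, 0.174, 0.015], 0.92), ([0.226, -0.275, 0.02], 0.86)]
side tin_1 0.9 414 [295.92 188.12] 287 303 173 202 [295.  187.5] [29. 16.] 90.0
side tin_1 0.65 571 [322.23 208.95] 313 332 193 226 [322.2 209.2] [18.3 33.4] 6.3
side tin_1 0.58 351 [263.35 170.77] 257 270 158 184 [263.5 171. ] [26. 13.] 90.0
top measure 0.62 218 [267.67 211.94] 260 275 204 220 [267.5 212. ] [16. 15.] 90.0
top measure 0.6 267 [307.15 200.49] 298 317 193 208 [307.5 200.5] [15. 19.] 90.0
top measure 0.18 441 [196.86 142.95] 186 207 130 156 [196.7 143.1] [26.6 19. ] 71.6
measure find [([0.429, -0.207, 0.068], 0.77), ([0.291, 0.442, 0.012], 0.48), ([0.395, -0.073, 0.036], 0.45)]
top board_hole0 0.89 1507 [325.91 260.  ] 303 349 238 283 [325.9 259.9] [40. 39.] 73.6
top board_hole0 0.58 1443 [192.85 197.9 ] 173 213 177 219 [192.8 198. ] [38.3 38.5] 82.6
board_hole0 find [([0.438, 0.186, 0.015], 0.82), ([0.231, -0.27, 0.016], 0.75)]
top tin_1 0.94 390 [196.82 143.02] 187 207 131 155 [197.1 143.2] [25.5 17.9] 63.4
top tin_1 0.83 431 [307.99 149.31] 298 318 136 163 [307.8 149.4] [18.8 26.8] 26.6
top tin_1 0.56 370 [253.99 139.14] 245 263 128 151 [254.  139.5] [23. 18.] 90.0
```

View pics/crop.png

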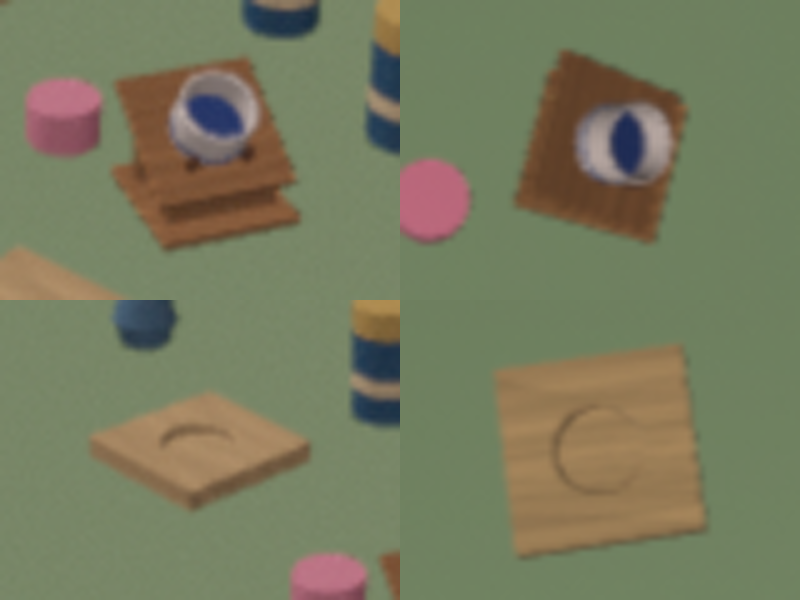

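The crops show the measure with its foot to the left (uphill) and its mouth to the right. The stand's upper edge runs from (294,182) to (285,213) in the top image. The recess sits at the centre of the far board, at top pixel (193,198). Now I'll fit models to the masks in both views.

```bash
cat >> h.py <<'E'
from scipy.optimize import least_squares
from scipy.spatial.transform import Rotation as Ro
a=np.linspace(0,2*np.pi,60,endpoint=False)
def cyl(r,h): return np.array([[r*np.cos(t),r*np.sin(t),z] for t in a for z in(0,h)])
def cen(c,P):
    k=arm.calibration(c);q=(np.c_[P,np.ones(len(P))]@np.linalg.inv(k["world_from_camera"]).T)
    uv=np.c_[k["fx"]*q[:,0]/q[:,2]+k["cx"],k["fy"]*q[:,1]/q[:,2]+k["cy"]].astype(np.float32)
    m=cv2.moments(cv2.convexHull(uv));return np.array([m["m10"],m["m01"]])/m["m00"]
def fit(P,obs,x0):   # obs {cam:(u,v)}, P model points (already oriented)
    f=lambda x:np.concatenate([cen(c,P+x)-np.array(o) for c,o in obs.items()])
    s=least_squares(f,x0,diff_step=1e-3);return s.x,np.round(s.fun,1)
def plan(pos,zdir,ydir):
    """delta from measured pose in tool axes (cm, deg): fingers point along zdir, close along ydir"""
    s=arm.get_state();R0=Ro.from_euler("xyz",s["ee_rot"])
    z=np.array(zdir,float);z/=np.linalg.norm(z);y=np.array(ydir,float);y-=z*(y@z);y/=np.linalg.norm(y)
    d=R0.inv().apply(np.array(pos)-s["eef_pos"])*100
    w=[(R0.inv()*Ro.from_matrix(np.c_[np.cross(g*y,z),g*y,z])).as_rotvec(degrees=True) for g in(1,-1)]
    print("d",np.round(d,2),"w",*[np.round(v,1) for v in w])
E
python3 - <<'E'
from h import *
e=[plane("top",294,182,.08),plane("top",285,213,.08),plane("top",319,192,.02),plane("top",313,220,.02)]
print(np.round(e,3).tolist())
sy=e[0]-e[1];sy/=np.linalg.norm(sy);print("sy",sy)
sx=np.array([-sy[1],sy[0],0]);az=-sx*.5+np.array([0,0,np.cos(np.pi/6)])
R=np.c_[np.cross(sy,az),sy,az]
print("measure",fit(cyl(.027,.034)@R.T,{"side":(282.27,218.17),"top":(307.15,200.49)},[.43,-.196,.055]),az)
box=lambda yaw:Ro.from_euler("z",yaw).apply([[i*.065,j*.065,z] for i in(-1,1) for j in(-1,1) for z in(-.018,0)])
c=np.array([[170.. __class__ and 0,0]]) if 0 else None
print("board",fit(box(.12),{"side":(226.69,189.88),"top":(192.85,197.9)},[.44,.187,.018]))
for s,t in [((295.92,188.12),(253.99,139.14)),((322.23,208.95),(307.99,149.31)),((263.35,170.77),(196.82,143.02))]:
    print("tin",fit(cyl(.031,.105),{"side":s,"top":t},[.62,0,0]))
E
```

```text
[[0.488, -0.16, 0.08], [0.384, -0.129, 0.08], [0.466, -0.251, 0.02], [0.369, -0.229, 0.02]]
sy [ 0.96030149 -0.27896424  0.        ]
measure (array([ 0.42996429, -0.19528396,  0.0570735 ]), array([ 0., -0., -0.,  0.])) [-0.13948212 -0.48015075  0.8660254 ]
board (array([0.44347562, 0.1822053 , 0.01785857]), array([-0.1,  0. ,  0. , -0.1]))
tin (array([ 0.64146929, -0.02484456, -0.00428759]), array([ 0.3, -0.1, -0.2,  0.2]))
tin (array([ 6.06798796e-01, -2.09897089e-01,  2.54105407e-04]), array([ 0.2, -0. , -0.1,  0.1]))
tin (array([0.62311024, 0.16996479, 0.00181663]), array([ 0.4, -0.1, -0.2,  0.3]))
```

```bash
python3 - <<'E'
from h import *
az=np.array([-.1294,-.483,.866]);f=np.array([.43,-.195,.0555])
plan(f+az*.113,-az,[.966,-.259,0])
E
```

```text
d [47.9  74.8   7.32] w [ 25.4  22.4 -94.9] [ 21.6 -24.6  80.6]
```

```bash
python3 -m crank '[{"dx":4,"dy":3.1,"wz":4},{"dx":8,"dy":6.2,"wz":8},{"dx":12,"dy":9.3,"wz":13},{"dx":16,"dy":12.4,"wz":18},{"dx":20,"dy":15.5,"wz":22},{"dx":24,"dy":18.6,"wz":27},{"dx":28,"dy":21.7,"wz":31},{"dx":32,"dy":24.8,"wz":35},{"dx":36,"dy":27.5,"wz":38},{"dx":38.7,"dy":30,"wz":40}]' 8.76 && python3 - <<'E'
from h import *
az=np.array([-.1294,-.483,.866]);f=np.array([.43,-.195,.0555])
plan(f+az*.113,-az,[.966,-.259,0])
E
```

```text
$[0]: bad value
```

```bash
python3 -m crank '[{"dx":4,"dy":3.1,"dz":0,"wx":0,"wy":0,"wz":4},{"dx":8,"dy":6.2,"dz":0,"wx":0,"wy":0,"wz":8},{"dx":12,"dy":9.3,"dz":0,"wx":0,"wy":0,"wz":13},{"dx":16,"dy":12.4,"dz":0,"wx":0,"wy":0,"wz":18},{"dx":20,"dy":15.5,"dz":0,"wx":0,"wy":0,"wz":22},{"dx":24,"dy":18.6,"dz":0,"wx":0,"wy":0,"wz":27},{"dx":28,"dy":21.7,"dz":0,"wx":0,"wy":0,"wz":31},{"dx":32,"dy":24.8,"dz":0,"wx":0,"wy":0,"wz":35},{"dx":36,"dy":27.5,"dz":0,"wx":0,"wy":0,"wz":38},{"dx":38.7,"dy":30,"dz":0,"wx":0,"wy":0,"wz":40}]' 8.76 && python3 - <<'E'
from h import *
az=np.array([-.1294,-.483,.866]);f=np.array([.43,-.195,.0555])
plan(f+az*.113,-az,[.966,-.259,0])
E
```

```text
t: 2.75
eef_pos: [0.5014, 0.1982, 0.2268]
ee_rot: [-3.141, -0.0, -1.09]
force: [-0.8, 0.8, -0.2]
width: 0.0877
gripper_force: 0.0
d [35.72 28.33  7.33] w [  35.8   13.9 -133.6] [ 11.1 -28.6  41.6]
```

```bash
python3 -m crank '[{"dx":4,"dy":3.2,"dz":0,"wx":1,"wy":-2,"wz":4},{"dx":8,"dy":6.4,"dz":0,"wx":2,"wy":-5,"wz":8},{"dx":12,"dy":9.6,"dz":0.5,"wx":3,"wy":-8,"wz":13},{"dx":16,"dy":12.8,"dz":1,"wx":4,"wy":-11,"wz":18},{"dx":20,"dy":16,"dz":2,"wx":5,"wy":-14,"wz":22},{"dx":24,"dy":19.2,"dz":3,"wx":7,"wy":-17,"wz":27},{"dx":28,"dy":22.4,"dz":4,"wx":8,"wy":-20,"wz":31},{"dx":32,"dy":25.4,"dz":5.5,"wx":9,"wy":-24,"wz":35},{"dx":35,"dy":27.8,"dz":6.8,"wx":10.5,"wy":-27,"wz":39},{"dx":35.7,"dy":28.3,"dz":7.3,"wx":11.1,"wy":-28.6,"wz":41.6}]' 8.76 && python3 - <<'E'
from h import *
az=np.array([-.1294,-.483,.866]);f=np.array([.43,-.195,.0555])
plan(f+az*.113,-az,[.966,-.259,0])
plan(f+az*.013,-az,[.966,-.259,0])
s=arm.get_state()
for c in ["side","top"]:
    im=arm.grab_frame(c);cv2.imwrite(f"pics/{c}1.png",im[:,:,::-1])
s=cv2.imread("pics/side1.png");t=cv2.imread("pics/top1.png")
f=lambda im,u,v:cv2.resize(im[v-45:v+45,u-40:u+40],(400,450),interpolation=cv2.INTER_CUBIC)
cv2.imwrite("pics/crop1.png",np.hstack([f(s,280,205),f(t,302,202)]))
E
```

```text
t: 4.0
eef_pos: [0.4146, -0.2502, 0.1521]
ee_rot: [3.138, 0.525, -1.839]
force: [-1.2, 0.5, 0.5]
width: 0.0876
gripper_force: 0.0
d [-0.13 -0.06 -0.07] w [ 1.000e-01 -1.000e-01  1.797e+02] [ 0.   0.1 -0.3]
d [-0.12 -0.07  9.93] w [ 1.000e-01 -1.000e-01  1.797e+02] [ 0.   0.1 -0.3]
```

View pics/crop1.png

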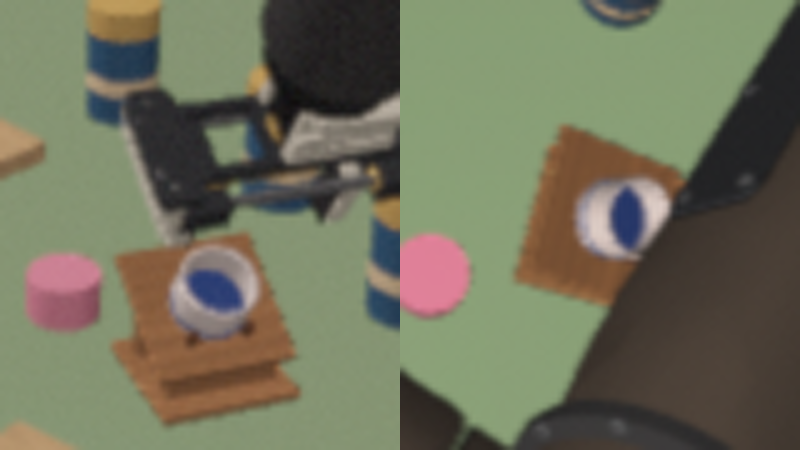

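The gripper is tilted to match the slope and sits up-axis of the measure, which is at (215,290) in the left crop. I'll move in along the axis.

```bash
python3 -m crank '[{"dx":0,"dy":0,"dz":1.5,"wx":0,"wy":0,"wz":0},{"dx":-0.1,"dy":0,"dz":3,"wx":0,"wy":0,"wz":0},{"dx":-0.1,"dy":-0.1,"dz":4.5,"wx":0,"wy":0,"wz":0},{"dx":-0.1,"dy":-0.1,"dz":6,"wx":0,"wy":0,"wz":0},{"dx":-0.1,"dy":-0.1,"dz":7,"wx":0,"wy":0,"wz":0},{"dx":-0.1,"dy":-0.1,"dz":8,"wx":0,"wy":0,"wz":0},{"dx":-0.1,"dy":-0.1,"dz":9,"wx":0,"wy":0,"wz":0},{"dx":-0.1,"dy":-0.1,"dz":9.5,"wx":0,"wy":0,"wz":0},{"dx":-0.1,"dy":-0.1,"dz":9.9,"wx":0,"wy":0,"wz":0},{"dx":-0.1,"dy":-0.1,"dz":9.9,"wx":0,"wy":0,"wz":0}]' 8.76
python3 -m crank '[{"dx":0,"dy":0,"dz":0,"wx":0,"wy":0,"wz":0},{"dx":0,"dy":0,"dz":0,"wx":0,"wy":0,"wz":0},{"dx":0,"dy":0,"dz":0,"wx":0,"wy":0,"wz":0},{"dx":0,"dy":0,"dz":0,"wx":0,"wy":0,"wz":0},{"dx":0,"dy":0,"dz":0,"wx":0,"wy":0,"wz":0},{"dx":0,"dy":0,"dz":0,"wx":0,"wy":0,"wz":0},{"dx":0,"dy":0,"dz":0,"wx":0,"wy":0,"wz":0},{"dx":0,"dy":0,"dz":0,"wx":0,"wy":0,"wz":0},{"dx":0,"dy":0,"dz":0,"wx":0,"wy":0,"wz":0},{"dx":0,"dy":0,"dz":0,"wx":0,"wy":0,"wz":0}]' 5 15
```

```text
t: 5.35
eef_pos: [0.4294, -0.1994, 0.0682]
ee_rot: [3.141, 0.523, -1.832]
force: [-0.5, 0.0, 0.0]
width: 0.0875
gripper_force: 0.0
t: 6.6
eef_pos: [0.4295, -0.1995, 0.0684]
ee_rot: [3.141, 0.523, -1.831]
force: [-0.5, -0.6, 2.5]
width: 0.0541
gripper_force: 15.0
```

```bash
python3 -m crank '[{"dx":0,"dy":0,"dz":-0.5,"wx":0,"wy":0,"wz":0},{"dx":0,"dy":0,"dz":-1.5,"wx":0,"wy":0,"wz":0},{"dx":0,"dy":0,"dz":-3,"wx":0,"wy":0,"wz":0},{"dx":0,"dy":0,"dz":-4.5,"wx":0,"wy":0,"wz":0},{"dx":0,"dy":0,"dz":-6,"wx":0,"wy":0,"wz":0},{"dx":0,"dy":0,"dz":-7.5,"wx":0,"wy":0,"wz":0},{"dx":0,"dy":0,"dz":-9,"wx":0,"wy":0,"wz":0},{"dx":0,"dy":0,"dz":-10,"wx":0,"wy":0,"wz":0},{"dx":0,"dy":0,"dz":-10.5,"wx":0,"wy":0,"wz":0},{"dx":0,"dy":0,"dz":-10.5,"wx":0,"wy":0,"wz":0}]'
python3 - <<'E'
from h import *
plan([.443,.184,.15],[0,0,-1],[-np.cos(.54),-np.sin(.54),0])
E
```

```text
t: 7.85
eef_pos: [0.416, -0.2502, 0.1593]
ee_rot: [3.141, 0.524, -1.832]
force: [-0.5, -1.0, -1.2]
width: 0.0544
gripper_force: 15.0
d [-36.47   8.58  22.13] w [-12.   28.4 -44.8] [ 34.9  14.7 130.4]
```

```bash
python3 -m crank '[{"dx":-3,"dy":0.7,"dz":1.8,"wx":-1,"wy":2,"wz":-3},{"dx":-7,"dy":1.7,"dz":4.2,"wx":-2,"wy":5,"wz":-8},{"dx":-11,"dy":2.6,"dz":6.6,"wx":-3,"wy":8,"wz":-13},{"dx":-15,"dy":3.5,"dz":9,"wx":-4.5,"wy":11,"wz":-18},{"dx":-19,"dy":4.5,"dz":11.5,"wx":-6,"wy":14.5,"wz":-23},{"dx":-23,"dy":5.4,"dz":14,"wx":-7.5,"wy":18,"wz":-28},{"dx":-27,"dy":6.4,"dz":16.4,"wx":-9,"wy":21,"wz":-33},{"dx":-31,"dy":7.3,"dz":18.8,"wx":-10,"wy":24,"wz":-38},{"dx":-34.5,"dy":8.1,"dz":20.9,"wx":-11.5,"wy":27,"wz":-42.5},{"dx":-36.5,"dy":8.6,"dz":22.1,"wx":-12,"wy":28.4,"wz":-44.8}]'
python3 -m crank '[{"dx":0,"dy":0,"dz":1,"wx":0,"wy":0,"wz":0},{"dx":0,"dy":0,"dz":2,"wx":0,"wy":0,"wz":0},{"dx":0,"dy":0,"dz":3,"wx":0,"wy":0,"wz":0},{"dx":0,"dy":0,"dz":4,"wx":0,"wy":0,"wz":0},{"dx":0,"dy":0,"dz":5,"wx":0,"wy":0,"wz":0},{"dx":0,"dy":0,"dz":6,"wx":0,"wy":0,"wz":0},{"dx":0,"dy":0,"dz":7,"wx":0,"wy":0,"wz":0},{"dx":0,"dy":0,"dz":7,"wx":0,"wy":0,"wz":0},{"dx":0,"dy":0,"dz":7,"wx":0,"wy":0,"wz":0},{"dx":0,"dy":0,"dz":7,"wx":0,"wy":0,"wz":0}]'
python3 - <<'E'
from h import *
s=arm.get_state();print(s["eef_pos"],s["ee_rot"])
for c in ["side","top"]:
    im=arm.grab_frame(c);cv2.imwrite(f"pics/{c}2.png",im[:,:,::-1])
    print(c,[(np.round(d["centre"],3),round(d["confidence"],2)) for d in arm.mark_of(c,"measure")])
    for d in arm.masks_of(c,"measure"):
        v,u=np.nonzero(d["pixels"]);print(round(d["confidence"],2),len(u),u.mean(),v.mean(),u.min(),u.max(),v.min(),v.max())
print("board c", plane("top",192.8,198,.018))
s=cv2.imread("pics/side2.png");t=cv2.imread("pics/top2.png")
f=lambda im,u,v:cv2.resize(im[v-45:v+45,u-40:u+40],(400,450),interpolation=cv2.INTER_CUBIC)
cv2.imwrite("pics/crop2.png",np.hstack([f(s,227,180),f(t,193,195)]))
E
```

```text
t: 9.1
eef_pos: [0.4421, 0.1866, 0.1499]
ee_rot: [3.14, -0.001, -1.026]
force: [0.3, 0.6, -1.4]
width: 0.0546
gripper_force: 15.0
t: 10.35
eef_pos: [0.4429, 0.1845, 0.0807]
ee_rot: [3.142, -0.0, -1.03]
force: [-0.5, -0.2, -1.3]
width: 0.0543
gripper_force: 15.0
[0.44291898 0.1844853  0.0807461 ] [ 3.14158823e+00 -3.88264061e-06 -1.03031933e+00]
side [(array([0.442, 0.178, 0.061]), 0.61), (array([ 0.396, -0.078,  0.033]), 0.49), (array([0.525, 0.414, 0.002]), 0.49)]
0.69 191 252.07329842931938 218.60732984293193 245 259 212 226
top [(array([0.445, 0.179, 0.067]), 0.6), (array([ 0.396, -0.075,  0.038]), 0.55)]
0.59 222 267.6981981981982 211.81981981981983 260 275 204 220
board c [0.44099405 0.18180306 0.018     ]
```

View pics/crop2.png

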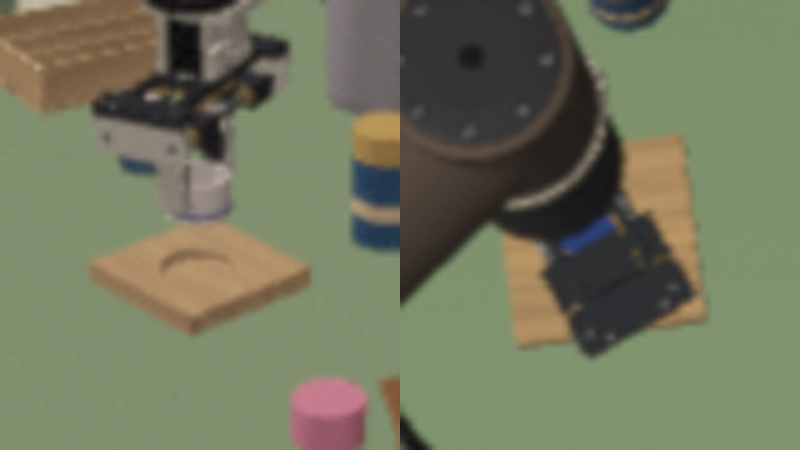

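The left crop shows the measure held upright, its foot centre at about (198,215) and the recess arc centred at about u=198. I'll check this against projections.

```bash
python3 - <<'E'
from h import *
T=np.array([.4429,.1845])
for dz in(.064,.066,.068): print("foot side crop",(np.array(proj("side",[*T,dz]))-[187,135])*5)
for p in([.443,.182],[.441,.182],[.443,.186]): print("hole",p,(np.array(proj("side",[*p,.018]))-[187,135])*5,(np.array(proj("top",[*p,.018]))-[153,150])*5)
B=cv2.imread("pics/side0.png")
# board top corners in side/top images by corner refinement
for c,n,pts in(("side","side0",[(205,188),(229,179),(249,189),(226,198)]),("top","top0",[(172.5,182),(209.5,178),(214,213.5),(177,219)])):
    g=cv2.cvtColor(cv2.imread(f"pics/{n}.png"),6)
    q=cv2.cornerSubPix(g,np.array(pts,np.float32)[:,None],(3,3),(-1,-1),(3,50,.01))[:,0]
    P=np.array([plane(c,*x,.018) for x in q]);print(c,np.round(q,1).tolist(),np.round(P[:,:2],4).tolist(),"mid",P.mean(0),np.linalg.norm(P-np.roll(P,1,0),axis=1))
# measure white blob in side2
h=cv2.imread("pics/side2.png")[135:225,187:267].astype(int)
m=(h[:,:,2]>135)&(abs(h[:,:,2]-h[:,:,1])<25)&(h[:,:,0]>130)
for r in range(30,48): print(r,np.nonzero(m[r])[0])
E
```

```text
foot side crop [194.80820816 211.64527201]
foot side crop [194.75649764 209.42656935]
foot side crop [194.70472618 207.20525151]
hole [0.443, 0.182] [197.65286118 263.07885386] [198.81239881 237.10995858]
hole [0.441, 0.182] [195.56952368 263.68039666] [198.71207508 239.98826218]
hole [0.443, 0.186] [195.14598378 261.24854219] [192.95956802 237.04544861]Traceback (most recent call last):
  File "<stdin>", line 9, in <module>
cv2.error: OpenCV(4.12.0) :-1: error: (-5:Bad argument) in function 'cornerSubPix'
> Overload resolution failed:
>  - Layout of the output array corners is incompatible with cv::Mat
>  - Expected Ptr<cv::UMat> for argument 'corners'
```

```bash
python3 - <<'E'
from h import *
for c,n,pts in(("side","side0",[(205,188),(229,179),(249,189),(226,198)]),("top","top0",[(172.5,182),(209.5,178),(214,213.5),(177,219)])):
    g=cv2.cvtColor(cv2.imread(f"pics/{n}.png"),6)
    q=cv2.cornerSubPix(g,np.ascontiguousarray(np.array(pts,np.float32).reshape(-1,1,2)),(3,3),(-1,-1),(3,50,.01))[:,0]
    P=np.array([plane(c,*x,.018) for x in q]);print(c,np.round(q,1).tolist(),np.round(P[:,:2],4).tolist(),"mid",P.mean(0),np.linalg.norm(P-np.roll(P,1,0),axis=1))
h=cv2.imread("pics/side2.png")[135:225,187:267].astype(int)
for r in range(34,47): print(r,' '.join(map(str,h[r,28:52,2])))
E
```

```text
side [[204.60000610351562, 187.0], [229.10000610351562, 177.8000030517578], [248.5, 187.8000030517578], [224.5, 199.0]] [[0.3702, 0.236], [0.501, 0.2567], [0.5176, 0.1307], [0.3854, 0.102]] mid [0.44354374 0.18134363 0.018     ] [0.13483644 0.13248851 0.1270601  0.13531721]
top [[173.1999969482422, 183.3000030517578], [209.39999389648438, 180.5], [213.5, 212.5], [175.89999389648438, 218.5]] [[0.4915, 0.2509], [0.5028, 0.1268], [0.3916, 0.1096], [0.3697, 0.2367]] mid [0.43888711 0.18099567 0.018     ] [0.12264217 0.12462359 0.11250356 0.12893361]
34 74 73 75 104 124 129 131 134 117 102 138 150 151 152 156 165 166 164 135 127 129 128 129 129
35 113 107 109 123 128 130 132 128 115 101 138 150 152 153 158 170 171 166 140 128 127 129 129 127
36 128 127 128 130 130 130 129 129 119 102 143 155 156 156 162 175 164 136 128 128 128 128 128 130
37 128 129 128 129 129 131 132 132 129 110 150 164 162 163 159 149 136 122 126 129 129 129 129 128
38 128 129 129 135 133 133 133 131 121 115 144 151 152 150 146 139 131 122 125 127 128 130 128 128
39 129 128 129 136 134 134 134 133 123 114 142 151 150 147 144 140 131 119 123 127 127 128 128 129
40 128 126 130 135 137 135 135 135 125 116 138 150 151 148 144 138 127 114 109 124 127 128 128 129
41 129 127 129 135 136 138 135 134 126 117 129 145 147 146 142 133 120 99 107 124 130 129 128 128
42 129 128 128 130 129 138 128 125 117 117 132 140 140 137 130 116 104 95 119 126 127 130 129 130
43 128 128 127 130 131 154 142 119 107 105 102 110 116 110 105 112 122 122 128 128 127 127 128 131
44 129 128 129 129 129 135 138 145 150 150 140 138 147 147 149 154 147 140 133 131 129 128 129 130
45 129 128 128 128 131 137 146 158 162 167 168 168 167 166 171 175 174 167 155 143 135 130 129 131
46 130 130 135 137 145 158 173 179 180 178 175 174 174 174 176 178 178 178 174 168 155 142 136 130
```

```bash
python3 -m crank '[{"dx":0,"dy":0.12,"dz":0.7,"wx":0,"wy":0,"wz":0},{"dx":0,"dy":0.12,"dz":1.5,"wx":0,"wy":0,"wz":0},{"dx":0,"dy":0.12,"dz":2.5,"wx":0,"wy":0,"wz":0},{"dx":0,"dy":0.12,"dz":3.5,"wx":0,"wy":0,"wz":0},{"dx":0,"dy":0.12,"dz":4.2,"wx":0,"wy":0,"wz":0},{"dx":0,"dy":0.12,"dz":4.6,"wx":0,"wy":0,"wz":0},{"dx":0,"dy":0.12,"dz":4.8,"wx":0,"wy":0,"wz":0},{"dx":0,"dy":0.12,"dz":5,"wx":0,"wy":0,"wz":0},{"dx":0,"dy":0.12,"dz":5.2,"wx":0,"wy":0,"wz":0},{"dx":0,"dy":0.12,"dz":5.3,"wx":0,"wy":0,"wz":0}]' - 12
```

```text
t: 11.9
eef_pos: [0.4417, 0.1836, 0.0274]
ee_rot: [3.141, -0.0, -1.031]
force: [-0.8, -1.2, -0.9]
width: 0.0544
gripper_force: 12.0
```

```bash
python3 -m crank '[{"dx":0,"dy":0,"dz":0.1,"wx":0,"wy":0,"wz":0},{"dx":0,"dy":0,"dz":0.2,"wx":0,"wy":0,"wz":0},{"dx":0,"dy":0,"dz":0.25,"wx":0,"wy":0,"wz":0},{"dx":0,"dy":0,"dz":0.3,"wx":0,"wy":0,"wz":0},{"dx":0,"dy":0,"dz":0.35,"wx":0,"wy":0,"wz":0},{"dx":0,"dy":0,"dz":0.4,"wx":0,"wy":0,"wz":0},{"dx":0,"dy":0,"dz":0.45,"wx":0,"wy":0,"wz":0},{"dx":0,"dy":0,"dz":0.5,"wx":0,"wy":0,"wz":0},{"dx":0,"dy":0,"dz":0.5,"wx":0,"wy":0,"wz":0},{"dx":0,"dy":0,"dz":0.5,"wx":0,"wy":0,"wz":0}]'
python3 - <<'E'
from h import *
for c in ["side","top"]:
    im=arm.grab_frame(c);cv2.imwrite(f"pics/{c}3.png",im[:,:,::-1])
s=cv2.imread("pics/side3.png");t=cv2.imread("pics/top3.png")
f=lambda im,u,v:cv2.resize(im[v-30:v+30,u-30:u+30],(400,400),interpolation=cv2.INTER_CUBIC)
cv2.imwrite("pics/crop3.png",np.hstack([f(s,227,185),f(t,193,195)]))
E
```

```text
t: 13.15
eef_pos: [0.4416, 0.1835, 0.0229]
ee_rot: [3.141, -0.0, -1.03]
force: [-3.6, -0.4, 7.4]
width: 0.0542
gripper_force: 12.0
```

View pics/crop3.png

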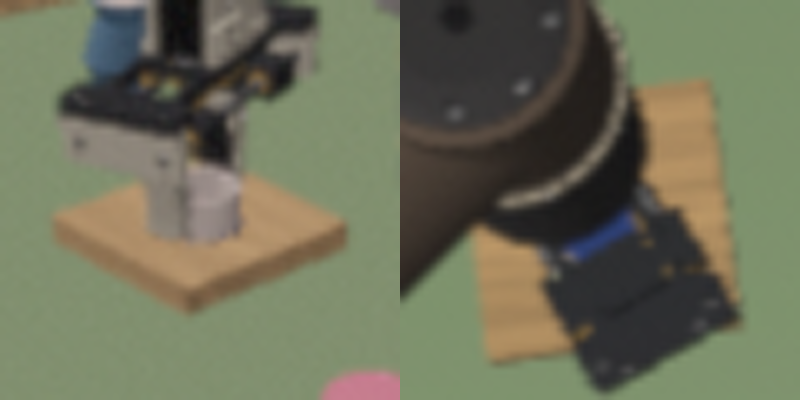

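The blue foot line has gone below the board top at (210,240) in the left crop. With 7 N up and the foot at about 9 mm, it's seated, so I'll release and back up.

```bash
python3 -m crank '[{"dx":0,"dy":0,"dz":0,"wx":0,"wy":0,"wz":0},{"dx":0,"dy":0,"dz":0,"wx":0,"wy":0,"wz":0},{"dx":0,"dy":0,"dz":0,"wx":0,"wy":0,"wz":0},{"dx":0,"dy":0,"dz":0,"wx":0,"wy":0,"wz":0},{"dx":0,"dy":0,"dz":-1,"wx":0,"wy":0,"wz":0},{"dx":0,"dy":0,"dz":-3,"wx":0,"wy":0,"wz":0},{"dx":0,"dy":0,"dz":-6,"wx":0,"wy":0,"wz":0},{"dx":0,"dy":0,"dz":-9,"wx":0,"wy":0,"wz":0},{"dx":0,"dy":0,"dz":-12,"wx":0,"wy":0,"wz":0},{"dx":0,"dy":0,"dz":-15,"wx":0,"wy":0,"wz":0}]' 8.76
python3 - <<'E'
from h import *
plan([.624,.170,.17],[0,0,-1],[-np.sin(.27),np.cos(.27),0])
for c in ["side","top"]:
    im=arm.grab_frame(c);cv2.imwrite(f"pics/{c}4.png",im[:,:,::-1])
    for q in("measure","tin_1"): print(c,q,[(np.round(d["centre"],3).tolist(),round(d["confidence"],2)) for d in arm.mark_of(c,q)])
s=cv2.imread("pics/side4.png");t=cv2.imread("pics/top4.png")
f=lambda im,u,v:cv2.resize(im[v-30:v+30,u-30:u+30],(400,400),interpolation=cv2.INTER_CUBIC)
cv2.imwrite("pics/crop4.png",np.hstack([f(s,227,190),f(t,193,195)]))
E
```

```text
t: 14.5
eef_pos: [0.4416, 0.1835, 0.1741]
ee_rot: [3.141, -0.0, -1.03]
force: [0.8, 0.1, -0.4]
width: 0.0875
gripper_force: 0.0
d [ 10.54 -14.95   0.41] w [  0.   -0.  105.5] [  0.    0.  -74.5]
side measure [([0.445, 0.18, 0.003], 0.64), ([0.394, -0.076, 0.033], 0.58)]
side tin_1 [([0.628, 0.17, -0.001], 0.79), ([0.646, -0.021, 0.002], 0.68), ([0.606, -0.211, -0.003], 0.6)]
top measure [([0.444, 0.178, 0.008], 0.58), ([0.394, -0.074, 0.037], 0.46)]
top tin_1 [([0.625, 0.168, 0.002], 0.89), ([0.641, -0.024, 0.002], 0.88), ([0.611, -0.211, -0.002], 0.86)]
```

View pics/crop4.png

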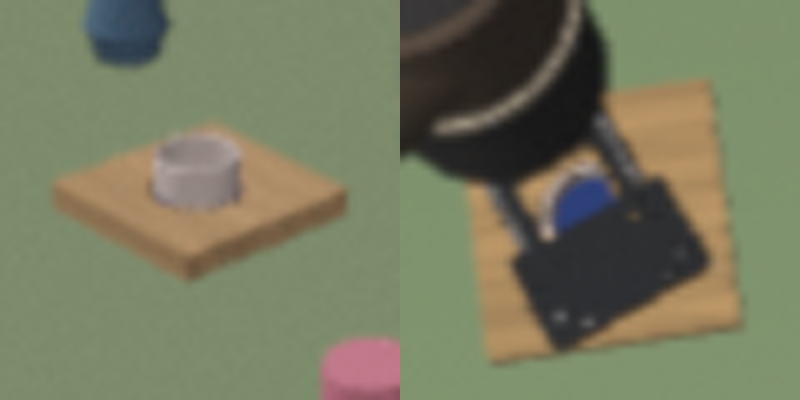

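The measure sits level and sunk in the recess: at (197,170) in the left crop, with its blue interior at (585,200) in the right. Now the first tin, at (0.624, 0.170).

```bash
python3 -m crank '[{"dx":2.5,"dy":-3.5,"dz":0,"wx":0,"wy":0,"wz":0},{"dx":5,"dy":-7,"dz":0,"wx":0,"wy":0,"wz":0},{"dx":7.5,"dy":-10.6,"dz":0,"wx":0,"wy":0,"wz":0},{"dx":9.8,"dy":-13.8,"dz":0,"wx":0,"wy":0,"wz":0},{"dx":10.5,"dy":-14.9,"dz":1,"wx":0,"wy":0,"wz":0},{"dx":10.5,"dy":-14.9,"dz":3.5,"wx":0,"wy":0,"wz":0},{"dx":10.5,"dy":-14.9,"dz":6.5,"wx":0,"wy":0,"wz":0},{"dx":10.5,"dy":-14.9,"dz":9.5,"wx":0,"wy":0,"wz":0},{"dx":10.5,"dy":-14.9,"dz":11.4,"wx":0,"wy":0,"wz":0},{"dx":10.5,"dy":-14.9,"dz":11.9,"wx":0,"wy":0,"wz":0}]' 8.76
python3 -m crank '[{"dx":0,"dy":0,"dz":0,"wx":0,"wy":0,"wz":0},{"dx":0,"dy":0,"dz":0,"wx":0,"wy":0,"wz":0},{"dx":0,"dy":0,"dz":0,"wx":0,"wy":0,"wz":0},{"dx":0,"dy":0,"dz":0,"wx":0,"wy":0,"wz":0},{"dx":0,"dy":0,"dz":0,"wx":0,"wy":0,"wz":0},{"dx":0,"dy":0,"dz":0,"wx":0,"wy":0,"wz":0},{"dx":0,"dy":0,"dz":0,"wx":0,"wy":0,"wz":0},{"dx":0,"dy":0,"dz":0,"wx":0,"wy":0,"wz":0},{"dx":0,"dy":0,"dz":0,"wx":0,"wy":0,"wz":0},{"dx":0,"dy":0,"dz":0,"wx":0,"wy":0,"wz":0}]' 5.5 30
python3 -m crank '[{"dx":0,"dy":0,"dz":-0.3,"wx":0,"wy":0,"wz":0},{"dx":0,"dy":0,"dz":-0.8,"wx":0,"wy":0,"wz":0},{"dx":0,"dy":0,"dz":-1.4,"wx":0,"wy":0,"wz":0},{"dx":0,"dy":0,"dz":-2,"wx":0,"wy":0,"wz":0},{"dx":0,"dy":0,"dz":-2,"wx":0,"wy":0,"wz":0},{"dx":0,"dy":0,"dz":-2,"wx":0,"wy":0,"wz":0},{"dx":0,"dy":0,"dz":-2,"wx":0,"wy":0,"wz":0},{"dx":0,"dy":0,"dz":-2,"wx":0,"wy":0,"wz":0},{"dx":0,"dy":0,"dz":-2,"wx":0,"wy":0,"wz":0},{"dx":0,"dy":0,"dz":-2,"wx":0,"wy":0,"wz":0}]'
python3 - <<'E'
from station import arm
for i in range(3):
    s=arm.get_state();print(s["force"],s["joint_efforts"][1:3]);arm.grab_frame("side")
E
```

```text
t: 16.05
eef_pos: [0.6215, 0.1695, 0.0509]
ee_rot: [3.136, 0.0, -1.03]
force: [0.8, -0.2, -0.1]
width: 0.0879
gripper_force: 0.0
t: 17.3
eef_pos: [0.6246, 0.1708, 0.0544]
ee_rot: [-3.14, -0.001, -1.03]
force: [2.4, 2.1, 6.2]
width: 0.0624
gripper_force: 30.0
t: 18.55
eef_pos: [0.6234, 0.1702, 0.0732]
ee_rot: [3.141, -0.0, -1.03]
force: [0.3, 0.4, -2.1]
width: 0.0625
gripper_force: 30.0
[ 0.32133797  0.43806926 -2.07374182] [-61.1244607   25.24871349]
[-0.00922415  0.47910562 -2.42163642] [-61.12318039  25.25105596]
[ 0.00945792  0.39849756 -3.78648164] [-61.12355232  25.25369883]
```

```bash
python3 -m crank '[{"dx":0,"dy":0,"dz":0.5,"wx":0,"wy":0,"wz":0},{"dx":0,"dy":0,"dz":1,"wx":0,"wy":0,"wz":0},{"dx":0,"dy":0,"dz":1.4,"wx":0,"wy":0,"wz":0},{"dx":0,"dy":0,"dz":1.6,"wx":0,"wy":0,"wz":0},{"dx":0,"dy":0,"dz":1.7,"wx":0,"wy":0,"wz":0},{"dx":0,"dy":0,"dz":1.8,"wx":0,"wy":0,"wz":0},{"dx":0,"dy":0,"dz":1.9,"wx":0,"wy":0,"wz":0},{"dx":0,"dy":0,"dz":2,"wx":0,"wy":0,"wz":0},{"dx":0,"dy":0,"dz":2,"wx":0,"wy":0,"wz":0},{"dx":0,"dy":0,"dz":2,"wx":0,"wy":0,"wz":0}]'
python3 -m crank '[{"dx":0,"dy":0,"dz":0,"wx":0,"wy":0,"wz":0},{"dx":0,"dy":0,"dz":0,"wx":0,"wy":0,"wz":0},{"dx":0,"dy":0,"dz":0,"wx":0,"wy":0,"wz":0},{"dx":0,"dy":0,"dz":0,"wx":0,"wy":0,"wz":0},{"dx":0,"dy":0,"dz":-1.5,"wx":0,"wy":0,"wz":0},{"dx":0,"dy":0,"dz":-4.5,"wx":0,"wy":0,"wz":0},{"dx":0,"dy":0,"dz":-8,"wx":0,"wy":0,"wz":0},{"dx":0,"dy":0,"dz":-9.5,"wx":0,"wy":0,"wz":0},{"dx":1,"dy":0.5,"dz":-10,"wx":0,"wy":0,"wz":0},{"dx":4,"dy":2,"dz":-10,"wx":0,"wy":0,"wz":4}]' 8.76
python3 - <<'E'
from h import *
plan([.642,-.024,.055],[0,0,-1],[np.cos(.2),np.sin(.2),0])
E
```

```text
t: 19.95
eef_pos: [0.6236, 0.1702, 0.0543]
ee_rot: [3.141, -0.0, -1.03]
force: [-2.4, 0.2, 4.5]
width: 0.0625
gripper_force: 30.0
t: 21.2
eef_pos: [0.6266, 0.1256, 0.1529]
ee_rot: [3.14, 0.0, -1.1]
force: [0.3, -0.7, -0.3]
width: 0.0874
gripper_force: 0.0
d [14.03  5.41  9.8 ] w [ 0.000e+00  1.000e-01 -1.645e+02] [ 0.1 -0.  15.5]
```

```bash
python3 -m crank '[{"dx":4,"dy":1.6,"dz":0,"wx":0,"wy":0,"wz":4},{"dx":8,"dy":3.1,"dz":0,"wx":0,"wy":0,"wz":9},{"dx":12,"dy":4.7,"dz":0,"wx":0,"wy":0,"wz":14},{"dx":14,"dy":5.4,"dz":0,"wx":0,"wy":0,"wz":15.5},{"dx":14,"dy":5.4,"dz":0.5,"wx":0,"wy":0,"wz":15.5},{"dx":14,"dy":5.4,"dz":3,"wx":0,"wy":0,"wz":15.5},{"dx":14,"dy":5.4,"dz":5.5,"wx":0,"wy":0,"wz":15.5},{"dx":14,"dy":5.4,"dz":8,"wx":0,"wy":0,"wz":15.5},{"dx":14,"dy":5.4,"dz":9.5,"wx":0,"wy":0,"wz":15.5},{"dx":14,"dy":5.4,"dz":9.8,"wx":0,"wy":0,"wz":15.5}]' 8.76
python3 -m crank '[{"dx":0,"dy":0,"dz":0,"wx":0,"wy":0,"wz":0},{"dx":0,"dy":0,"dz":0,"wx":0,"wy":0,"wz":0},{"dx":0,"dy":0,"dz":0,"wx":0,"wy":0,"wz":0},{"dx":0,"dy":0,"dz":0,"wx":0,"wy":0,"wz":0},{"dx":0,"dy":0,"dz":0,"wx":0,"wy":0,"wz":0},{"dx":0,"dy":0,"dz":0,"wx":0,"wy":0,"wz":0},{"dx":0,"dy":0,"dz":0,"wx":0,"wy":0,"wz":0},{"dx":0,"dy":0,"dz":0,"wx":0,"wy":0,"wz":0},{"dx":0,"dy":0,"dz":0,"wx":0,"wy":0,"wz":0},{"dx":0,"dy":0,"dz":0,"wx":0,"wy":0,"wz":0}]' 5.5 30
python3 -m crank '[{"dx":0,"dy":0,"dz":-0.3,"wx":0,"wy":0,"wz":0},{"dx":0,"dy":0,"dz":-0.8,"wx":0,"wy":0,"wz":0},{"dx":0,"dy":0,"dz":-1.4,"wx":0,"wy":0,"wz":0},{"dx":0,"dy":0,"dz":-2,"wx":0,"wy":0,"wz":0},{"dx":0,"dy":0,"dz":-2,"wx":0,"wy":0,"wz":0},{"dx":0,"dy":0,"dz":-2,"wx":0,"wy":0,"wz":0},{"dx":0,"dy":0,"dz":-2,"wx":0,"wy":0,"wz":0},{"dx":0,"dy":0,"dz":-2,"wx":0,"wy":0,"wz":0},{"dx":0,"dy":0,"dz":-2,"wx":0,"wy":0,"wz":0},{"dx":0,"dy":0,"dz":-2,"wx":0,"wy":0,"wz":0}]'
python3 - <<'E'
from station import arm
for i in range(4):
    s=arm.get_state();print(s["force"],s["joint_efforts"][1:3]);arm.grab_frame("side")
E
```

```text
t: 22.45
eef_pos: [0.6415, -0.0233, 0.0541]
ee_rot: [3.139, -0.0, -1.37]
force: [0.3, 0.3, 0.1]
width: 0.0876
gripper_force: 0.0
t: 23.7
eef_pos: [0.6423, -0.0238, 0.056]
ee_rot: [3.141, -0.001, -1.371]
force: [-2.2, 0.0, 5.8]
width: 0.0602
gripper_force: 30.0
t: 24.95
eef_pos: [0.6422, -0.0237, 0.0753]
ee_rot: [3.141, -0.0, -1.371]
force: [0.4, -0.1, -6.6]
width: 0.0602
gripper_force: 30.0
[ 0.38882121 -0.09290532 -6.59776449] [-62.69469023  26.5022403 ]
[ 0.47804554 -1.09749182 -6.31463276] [-62.69357443  26.50502264]
[ 0.07663141 -0.11417942 -5.90043118] [-62.69382477  26.50726855]
[-0.8925062   0.35494834 -6.53915785] [-62.69516945  26.50955915]
```

About 6.3 N against 2.8 N, so this one is clearly the full tin. The opening reads 60 mm rather than 62, so I'll check how the tin sits in the fingers.

```bash
python3 - <<'E'
from h import *
ims=[]
for c in ["side","top"]:
    im=arm.grab_frame(c);cv2.imwrite(f"pics/{c}5.png",im[:,:,::-1])
    u,v=map(int,proj(c,[.642,-.024,.07]))
    ims.append(cv2.resize(im[v-30:v+30,u-30:u+30,::-1],(400,400),interpolation=cv2.INTER_CUBIC))
    print(c,u,v,[(np.round(d["centre"],3).tolist(),round(d["confidence"],2)) for d in arm.mark_of(c,"tin_1")])
cv2.imwrite("pics/crop5.png",np.hstack(ims))
E
```

```text
side 296 183 [([0.643, -0.023, 0.019], 0.87), ([0.606, -0.211, -0.001], 0.83), ([0.624, 0.172, -0.001], 0.81), ([0.447, 0.184, 0.014], 0.32)]
top 253 137 [([0.612, -0.212, -0.0], 0.96), ([0.639, -0.025, 0.016], 0.63)]
```

View pics/crop5.png

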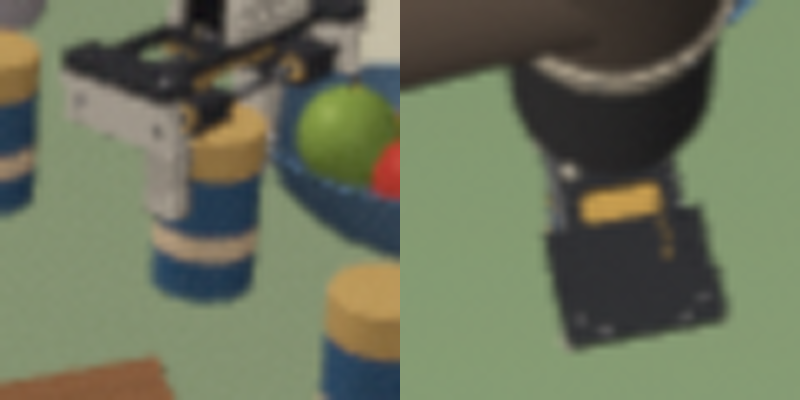

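The held tin is upright at (205,220) in the left crop, its underside about 19 mm up. The task asks for all three to be hefted, so I'll set it down and try the third.

```bash
python3 -m crank '[{"dx":0,"dy":0,"dz":0.5,"wx":0,"wy":0,"wz":0},{"dx":0,"dy":0,"dz":1,"wx":0,"wy":0,"wz":0},{"dx":0,"dy":0,"dz":1.4,"wx":0,"wy":0,"wz":0},{"dx":0,"dy":0,"dz":1.6,"wx":0,"wy":0,"wz":0},{"dx":0,"dy":0,"dz":1.7,"wx":0,"wy":0,"wz":0},{"dx":0,"dy":0,"dz":1.8,"wx":0,"wy":0,"wz":0},{"dx":0,"dy":0,"dz":1.9,"wx":0,"wy":0,"wz":0},{"dx":0,"dy":0,"dz":2,"wx":0,"wy":0,"wz":0},{"dx":0,"dy":0,"dz":2,"wx":0,"wy":0,"wz":0},{"dx":0,"dy":0,"dz":2,"wx":0,"wy":0,"wz":0}]'
python3 -m crank '[{"dx":0,"dy":0,"dz":0,"wx":0,"wy":0,"wz":0},{"dx":0,"dy":0,"dz":0,"wx":0,"wy":0,"wz":0},{"dx":0,"dy":0,"dz":0,"wx":0,"wy":0,"wz":0},{"dx":0,"dy":0,"dz":0,"wx":0,"wy":0,"wz":0},{"dx":0,"dy":0,"dz":-1.5,"wx":0,"wy":0,"wz":0},{"dx":0,"dy":0,"dz":-4.5,"wx":0,"wy":0,"wz":0},{"dx":0,"dy":0,"dz":-8,"wx":0,"wy":0,"wz":0},{"dx":0,"dy":0,"dz":-9.5,"wx":0,"wy":0,"wz":0},{"dx":1,"dy":0,"dz":-10,"wx":0,"wy":0,"wz":0},{"dx":4,"dy":0,"dz":-10,"wx":0,"wy":0,"wz":4}]' 8.76
python3 - <<'E'
from h import *
plan([.608,-.211,.055],[0,0,-1],[np.cos(-.12),np.sin(-.12),0])
E
```

```text
t: 26.6
eef_pos: [0.6423, -0.0237, 0.0561]
ee_rot: [3.141, -0.001, -1.371]
force: [-4.6, 0.3, 3.9]
width: 0.0603
gripper_force: 30.0
t: 27.85
eef_pos: [0.6501, -0.0627, 0.1553]
ee_rot: [3.141, -0.0, -1.44]
force: [-0.3, -0.4, 0.2]
width: 0.0877
gripper_force: 0.0
d [14.16  6.1  10.04] w [ 0.000e+00  1.000e-01 -1.656e+02] [ 0.  -0.  14.4]
```

```bash
python3 -m crank '[{"dx":4,"dy":1.7,"dz":0,"wx":0,"wy":0,"wz":4},{"dx":8,"dy":3.4,"dz":0,"wx":0,"wy":0,"wz":8},{"dx":12,"dy":5.2,"dz":0,"wx":0,"wy":0,"wz":13},{"dx":14.2,"dy":6.1,"dz":0,"wx":0,"wy":0,"wz":14.4},{"dx":14.2,"dy":6.1,"dz":0.5,"wx":0,"wy":0,"wz":14.4},{"dx":14.2,"dy":6.1,"dz":3,"wx":0,"wy":0,"wz":14.4},{"dx":14.2,"dy":6.1,"dz":5.5,"wx":0,"wy":0,"wz":14.4},{"dx":14.2,"dy":6.1,"dz":8,"wx":0,"wy":0,"wz":14.4},{"dx":14.2,"dy":6.1,"dz":9.6,"wx":0,"wy":0,"wz":14.4},{"dx":14.2,"dy":6.1,"dz":10,"wx":0,"wy":0,"wz":14.4}]' 8.76
python3 -m crank '[{"dx":0,"dy":0,"dz":0,"wx":0,"wy":0,"wz":0},{"dx":0,"dy":0,"dz":0,"wx":0,"wy":0,"wz":0},{"dx":0,"dy":0,"dz":0,"wx":0,"wy":0,"wz":0},{"dx":0,"dy":0,"dz":0,"wx":0,"wy":0,"wz":0},{"dx":0,"dy":0,"dz":0,"wx":0,"wy":0,"wz":0},{"dx":0,"dy":0,"dz":0,"wx":0,"wy":0,"wz":0},{"dx":0,"dy":0,"dz":0,"wx":0,"wy":0,"wz":0},{"dx":0,"dy":0,"dz":0,"wx":0,"wy":0,"wz":0},{"dx":0,"dy":0,"dz":0,"wx":0,"wy":0,"wz":0},{"dx":0,"dy":0,"dz":0,"wx":0,"wy":0,"wz":0}]' 5.5 30
python3 -m crank '[{"dx":0,"dy":0,"dz":-0.3,"wx":0,"wy":0,"wz":0},{"dx":0,"dy":0,"dz":-0.8,"wx":0,"wy":0,"wz":0},{"dx":0,"dy":0,"dz":-1.4,"wx":0,"wy":0,"wz":0},{"dx":0,"dy":0,"dz":-2,"wx":0,"wy":0,"wz":0},{"dx":0,"dy":0,"dz":-2,"wx":0,"wy":0,"wz":0},{"dx":0,"dy":0,"dz":-2,"wx":0,"wy":0,"wz":0},{"dx":0,"dy":0,"dz":-2,"wx":0,"wy":0,"wz":0},{"dx":0,"dy":0,"dz":-2,"wx":0,"wy":0,"wz":0},{"dx":0,"dy":0,"dz":-2,"wx":0,"wy":0,"wz":0},{"dx":0,"dy":0,"dz":-2,"wx":0,"wy":0,"wz":0}]'
python3 - <<'E'
from station import arm
for i in range(4):
    s=arm.get_state();print(s["force"],s["joint_efforts"][1:3]);arm.grab_frame("side")
E
```

```text
t: 29.1
eef_pos: [0.6074, -0.2113, 0.054]
ee_rot: [3.139, -0.001, -1.692]
force: [0.5, 0.4, 0.2]
width: 0.0875
gripper_force: 0.0
t: 30.35
eef_pos: [0.6083, -0.2117, 0.0563]
ee_rot: [-3.141, -0.001, -1.692]
force: [-2.8, -0.3, 6.3]
width: 0.0623
gripper_force: 30.0
t: 31.6
eef_pos: [0.608, -0.2116, 0.0754]
ee_rot: [3.141, -0.001, -1.692]
force: [0.3, 0.3, -2.4]
width: 0.0623
gripper_force: 30.0
[ 0.33695995  0.26163631 -2.35181719] [-60.64697742  25.24646401]
[-0.36833883 -0.85507567 -3.0987504 ] [-60.64546824  25.2491194 ]
[-0.70378132  0.16821906 -3.26449193] [-60.64549685  25.25099516]
[-0.25169752  0.23148252 -2.68854979] [-60.6471777   25.25292277]
```

The third weighs about 2.9 N, so the middle tin is the heaviest. I'll set this one down and go back for it.

```bash
python3 -m crank '[{"dx":0,"dy":0,"dz":0.5,"wx":0,"wy":0,"wz":0},{"dx":0,"dy":0,"dz":1,"wx":0,"wy":0,"wz":0},{"dx":0,"dy":0,"dz":1.4,"wx":0,"wy":0,"wz":0},{"dx":0,"dy":0,"dz":1.6,"wx":0,"wy":0,"wz":0},{"dx":0,"dy":0,"dz":1.7,"wx":0,"wy":0,"wz":0},{"dx":0,"dy":0,"dz":1.8,"wx":0,"wy":0,"wz":0},{"dx":0,"dy":0,"dz":1.9,"wx":0,"wy":0,"wz":0},{"dx":0,"dy":0,"dz":2,"wx":0,"wy":0,"wz":0},{"dx":0,"dy":0,"dz":2,"wx":0,"wy":0,"wz":0},{"dx":0,"dy":0,"dz":2,"wx":0,"wy":0,"wz":0}]'
python3 -m crank '[{"dx":0,"dy":0,"dz":0,"wx":0,"wy":0,"wz":0},{"dx":0,"dy":0,"dz":0,"wx":0,"wy":0,"wz":0},{"dx":0,"dy":0,"dz":0,"wx":0,"wy":0,"wz":0},{"dx":0,"dy":0,"dz":0,"wx":0,"wy":0,"wz":0},{"dx":0,"dy":0,"dz":-1.5,"wx":0,"wy":0,"wz":0},{"dx":0,"dy":0,"dz":-4.5,"wx":0,"wy":0,"wz":0},{"dx":0,"dy":0,"dz":-8,"wx":0,"wy":0,"wz":0},{"dx":0,"dy":0,"dz":-9.5,"wx":0,"wy":0,"wz":0},{"dx":-1,"dy":0,"dz":-10,"wx":0,"wy":0,"wz":0},{"dx":-4,"dy":-1,"dz":-10,"wx":0,"wy":0,"wz":-4}]' 8.76
python3 - <<'E'
from h import *
plan([.642,-.024,.055],[0,0,-1],[np.cos(.2),np.sin(.2),0])
for c in ["side","top"]:
    arm.grab_frame(c)
    print(c,[(np.round(d["centre"],3).tolist(),round(d["confidence"],2)) for d in arm.mark_of(c,"tin_1")])
E
```

```text
t: 33.05
eef_pos: [0.6082, -0.2117, 0.0563]
ee_rot: [-3.142, -0.001, -1.692]
force: [-3.1, 1.7, 5.7]
width: 0.0628
gripper_force: 30.0
t: 34.3
eef_pos: [0.6222, -0.173, 0.1553]
ee_rot: [3.141, -0.0, -1.623]
force: [-0.7, 0.2, -0.1]
width: 0.0876
gripper_force: 0.0
d [-14.99  -1.21  10.03] w [-0.000e+00 -1.000e-01  1.656e+02] [  0.1  -0.  -14.4]
side [([0.626, 0.17, -0.0], 0.95), ([0.646, -0.021, -0.002], 0.66)]
top [([0.611, -0.212, -0.002], 0.66), ([0.643, -0.025, 0.001], 0.48)]
```

```bash
python3 -m crank '[{"dx":-4,"dy":-0.3,"dz":0,"wx":0,"wy":0,"wz":-4},{"dx":-8,"dy":-0.7,"dz":0,"wx":0,"wy":0,"wz":-8},{"dx":-12.5,"dy":-1,"dz":0,"wx":0,"wy":0,"wz":-13},{"dx":-15,"dy":-1.2,"dz":0,"wx":0,"wy":0,"wz":-14.4},{"dx":-15,"dy":-1.2,"dz":0.5,"wx":0,"wy":0,"wz":-14.4},{"dx":-15,"dy":-1.2,"dz":3,"wx":0,"wy":0,"wz":-14.4},{"dx":-15,"dy":-1.2,"dz":5.5,"wx":0,"wy":0,"wz":-14.4},{"dx":-15,"dy":-1.2,"dz":8,"wx":0,"wy":0,"wz":-14.4},{"dx":-15,"dy":-1.2,"dz":9.6,"wx":0,"wy":0,"wz":-14.4},{"dx":-15,"dy":-1.2,"dz":10,"wx":0,"wy":0,"wz":-14.4}]' 8.76
python3 -m crank '[{"dx":0,"dy":0,"dz":0,"wx":0,"wy":0,"wz":0},{"dx":0,"dy":0,"dz":0,"wx":0,"wy":0,"wz":0},{"dx":0,"dy":0,"dz":0,"wx":0,"wy":0,"wz":0},{"dx":0,"dy":0,"dz":0,"wx":0,"wy":0,"wz":0},{"dx":0,"dy":0,"dz":0,"wx":0,"wy":0,"wz":0},{"dx":0,"dy":0,"dz":0,"wx":0,"wy":0,"wz":0},{"dx":0,"dy":0,"dz":0,"wx":0,"wy":0,"wz":0},{"dx":0,"dy":0,"dz":0,"wx":0,"wy":0,"wz":0},{"dx":0,"dy":0,"dz":0,"wx":0,"wy":0,"wz":0},{"dx":0,"dy":0,"dz":0,"wx":0,"wy":0,"wz":0}]' 5.5 35
python3 -m crank '[{"dx":0,"dy":0,"dz":-0.5,"wx":0,"wy":0,"wz":0},{"dx":0,"dy":0,"dz":-1.5,"wx":0,"wy":0,"wz":0},{"dx":0,"dy":0,"dz":-3,"wx":0,"wy":0,"wz":0},{"dx":0,"dy":0,"dz":-5,"wx":0,"wy":0,"wz":0},{"dx":0,"dy":0,"dz":-7,"wx":0,"wy":0,"wz":0},{"dx":0,"dy":0,"dz":-9,"wx":0,"wy":0,"wz":0},{"dx":0,"dy":0,"dz":-11,"wx":0,"wy":0,"wz":0},{"dx":0,"dy":0,"dz":-12.2,"wx":0,"wy":0,"wz":0},{"dx":0,"dy":0,"dz":-12.5,"wx":0,"wy":0,"wz":0},{"dx":0,"dy":0,"dz":-12.5,"wx":0,"wy":0,"wz":0}]'
python3 - <<'E'
from h import *
plan([.4435,.182,.181],[0,0,-1],[np.cos(.54),np.sin(.54),0])
E
```

```text
t: 35.75
eef_pos: [0.6417, -0.0248, 0.054]
ee_rot: [3.139, -0.001, -1.372]
force: [0.1, 0.6, 0.2]
width: 0.0876
gripper_force: 0.0
t: 37.0
eef_pos: [0.6425, -0.0239, 0.056]
ee_rot: [3.141, -0.001, -1.371]
force: [-2.6, 0.6, 6.4]
width: 0.0603
gripper_force: 35.0
t: 38.25
eef_pos: [0.6422, -0.0238, 0.1799]
ee_rot: [3.14, -0.0, -1.371]
force: [0.1, -0.3, -6.2]
width: 0.0604
gripper_force: 35.0
d [-24.12  15.39  -0.09] w [ 0.000e+00 -1.000e-01  1.605e+02] [  0.1   0.  -19.5]
```

```bash
python3 -m crank '[{"dx":-2,"dy":1.3,"dz":-0.3,"wx":0,"wy":0,"wz":-2},{"dx":-5,"dy":3.2,"dz":-0.5,"wx":0,"wy":0,"wz":-4},{"dx":-8,"dy":5.1,"dz":-0.5,"wx":0,"wy":0,"wz":-6},{"dx":-11,"dy":7,"dz":-0.5,"wx":0,"wy":0,"wz":-9},{"dx":-14,"dy":8.9,"dz":-0.5,"wx":0,"wy":0,"wz":-11},{"dx":-17,"dy":10.8,"dz":-0.5,"wx":0,"wy":0,"wz":-13},{"dx":-20,"dy":12.7,"dz":-0.5,"wx":0,"wy":0,"wz":-16},{"dx":-22.5,"dy":14.3,"dz":-0.5,"wx":0,"wy":0,"wz":-18},{"dx":-23.7,"dy":15.1,"dz":-0.5,"wx":0,"wy":0,"wz":-19.5},{"dx":-24.1,"dy":15.4,"dz":-0.5,"wx":0,"wy":0,"wz":-19.5}]'
python3 -m crank '[{"dx":0,"dy":0,"dz":0,"wx":0,"wy":0,"wz":0},{"dx":0,"dy":0,"dz":0,"wx":0,"wy":0,"wz":0},{"dx":0,"dy":0,"dz":0,"wx":0,"wy":0,"wz":0},{"dx":0,"dy":0,"dz":0,"wx":0,"wy":0,"wz":0},{"dx":0,"dy":0,"dz":0,"wx":0,"wy":0,"wz":0},{"dx":0,"dy":0,"dz":0,"wx":0,"wy":0,"wz":0},{"dx":0,"dy":0,"dz":0,"wx":0,"wy":0,"wz":0},{"dx":0,"dy":0,"dz":0,"wx":0,"wy":0,"wz":0},{"dx":0,"dy":0,"dz":0,"wx":0,"wy":0,"wz":0},{"dx":0,"dy":0,"dz":0,"wx":0,"wy":0,"wz":0}]'
python3 - <<'E'
from h import *
for c in ["side"]:
    im=arm.grab_frame(c);cv2.imwrite("pics/side6.png",cv2.resize(im[120:270,150:350,::-1],(800,600)))
    for q in("tin_1","measure"):print(q,[(np.round(d["centre"],3).tolist(),round(d["confidence"],2)) for d in arm.mark_of(c,q)])
E
```

```text
t: 39.5
eef_pos: [0.443, 0.1822, 0.1853]
ee_rot: [3.141, -0.0, -1.029]
force: [2.0, -0.9, -6.0]
width: 0.0605
gripper_force: 35.0
t: 40.75
eef_pos: [0.4438, 0.1818, 0.1853]
ee_rot: [3.141, -0.0, -1.031]
force: [0.1, -0.4, -5.7]
width: 0.0603
gripper_force: 35.0
tin_1 [([0.608, -0.208, -0.004], 0.86), ([0.622, 0.171, 0.0], 0.8), ([0.445, 0.184, 0.13], 0.68)]
measure [([0.393, -0.078, 0.033], 0.75), ([0.432, -0.188, 0.002], 0.58), ([0.444, 0.18, 0.004], 0.5)]
```

View pics/side6.png

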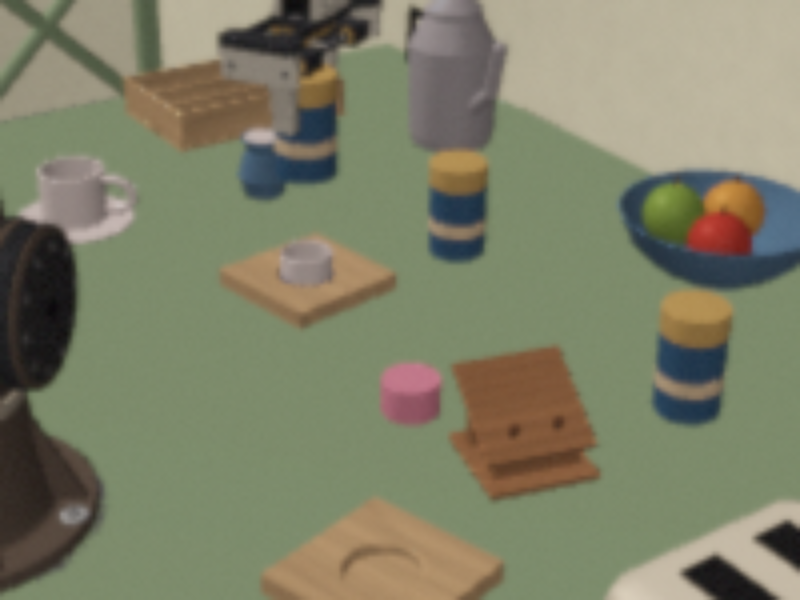

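The heavy tin is held upright at (310,130), directly above the measure seated at (306,263). The other two stand at (458,205) and (692,355), so I'm handing in.

```bash
python3 -c "
from station import arm
print(arm.job_done())"
```

```text
the job is handed in; nothing more can be done
None
```

I handed the job in at about 41 s: the measure is seated open side up in the far board's recess, and the heaviest tin (about 6.3 N, the other two about 2.8 N) is held upright above it with its underside about 13 cm up and the other two standing on the table; the verdict was not shown.

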